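Set a bolt plate over the edge of a step

ROBOT

A 7-joint arm with a two-finger parallel gripper is mounted at the origin on the work surface. World frame = base frame: x ahead of the robot, y to its left, z up, the work surface at z = 0. Lengths are in m, angles in rad, forces in N, time in s.
With the tool pointing down it reaches from about 0.4 to 0.9 m from the base axis. Payload 5.5 kg.
Tool frame: the origin (TCP) lies at the very end of the fingers, on their centre line; the grasp point (between the pads) lies 19 mm behind it; x points along the fingers, y is the direction in which the jaws open and shut, and the axes are right-handed (so a half turn about x gives the same grasp; the last joint's range is limited). The gripper opens to 85 mm and grips with 20 to 120 N. Pads are 22 mm wide; open, the fingers measure 114 mm over their backs; the gripper's body (76 mm by 85 mm) begins 54 mm behind the grasp point. The pads swing forward as they close: fully open they stand 13 mm farther back than shut.
Start: joints at [-0.857, 0.501, -0.427, 1.55, 0.221, 1.138, -0.21], TCP at [0.283, 0.585, 0.207] pointing down, gripper open.
Joint ranges: [-2.88, 2.88], [-0.31, 2.03], [-1.54, 1.56], [0.2, 2.42], [-1.41, 4.55], [0.19, 2.02], [-2.57, 2.57]. Speed limits (rad/s): [2.57, 2.57, 3.14, 3.14, 3.14, 3.14, 3.14].

INTERFACE

Orientations are given as a unit quaternion [x, y, z, w].
In Python, from plant import r gives the robot as it stands.
- The arm moves only by the tool jog_arm, never from a script. Its argument "motion" is a list of rows, each an object with "travel": the shift along the tool's x, y, z in m, a list of three; "rotation": the turn, a rotation vector about the tool's x, y, z in degrees, a list of three; "jaw": the opening, from 0 (shut) to 1 (fully open). A call has 1 to 12 rows; each row is the pose to reach, as a shift and turn from the pose commanded when the call began, along the tool's axes at that moment; what a row does not reach only later rows make up. A row lasts 1/12 s, in which the tool goes at most 41.7 mm and 7.16 degrees, less where a joint would pass 70% of its speed; a pose out of reach is approached as far as the arm can. A call with a gripper value outside its range is refused whole. The fingers move at their own pace and stop on an object; "squeeze" is the grip in N (left out, the last holds). Time passes only in rows, so rows that repeat a pose let the fingers close. It gives the time, the measured TCP pose, the force and the opening at its end, in the units of the state.
- r.sense(): the state, without advancing time (a new reading comes with each control period).
- r.read_camera(name): name is "side" or "top"; returns the picture (400x640x3 uint8, red, green, blue); there is no depth.
- r.camera_info(name): a dict with "K" (3x3 intrinsics, pixels), "rvec" (rotation vector, rad) and "tvec" (3), from world to camera coordinates, as OpenCV has them. Camera axes: x right, y down, z forward; pixel columns grow to the right and rows downward; lengths in m; the calibration is good to about 2 mm. A picture is of the moment at which its call begins. camera_info takes no time and is no camera call.
- r.job_done(): hands the job in, once; it reports no verdict.
Trained networks look in the newest picture that a camera, given by its name, has taken for a name from the list of things; names that differ only in an ending like _2 or _b are one class to them, and where a whole thing is asked for, a point or a joint stands for the part that bears it (a point fixed in the world has none). Each returns a list of dicts, best first, with "conf" (0 to 1); they miss things now and then, are a little off and sometimes report something else, mostly with a low value. They report only what shows in the picture. A call takes as long as a camera call. They do not tell look-alikes from the thing itself.
- r.look_for(camera, label): "xy" ([column, row] as shares, 0 to 1, of the picture: columns of its width, rows of its height, amid what is visible of it).
The state is a dict: "clock": time; "joints": joint angles; "dq": joint speeds; "joint_efforts": joint torques, N m; "tool_pos": TCP position; "eef_rot": TCP orientation; "ft_force": force on the tool from outside, world axes, zero at the start; "ft_torque": the same for the moment, N m; "finger_gap": finger opening in m.
Only numpy, scipy, OpenCV 4.12 (cv2) and the standard library are available. Lean on these libraries where they do the work, as an engineer would, in place of code of your own. Each camera call takes 0.05 s, during which the arm holds its last target.

TASK

Push the aluminium plate with the two bolt holes along the top of the low step, away from the robot, until its holed end sticks out 40 mm past the step's far edge and the plate lies square to that edge, so that bolts can be put through from below. Only push it with the fingers: it must stay flat on the step, never gripped and lifted, and the plain strip and everything else must be left where they are. Finish with the hand clear.

Things in the scene. Friction and masses are not known exactly. Their poses are not given: they have to be found in the camera images.
- step: low wooden step with blue legs, fixed to the table; its top board is 260 mm (its x) by 500 mm (its y), flat, and 90 mm above the table. Origin: centre of its footprint, on the table. Its x axis points across the step away from the robot, at right angles to the far edge; its y axis runs along that edge
- step_edge (a point): middle of the step's far edge, on its top surface (130 mm along the step's x from its origin, 90 mm up); axes as the step's
- plate: loose flat aluminium plate, 120 mm (its x) by 80 mm (its y) by 8 mm thick, about 0.2 kg, lying on the step in the left or right part of it, up to 0.25 rad out of square with the step, its holed end nearer the far edge. It has two 12 mm through holes side by side, 18 mm from the holed end. Origin: centre of its underside; x points to the holed end, z up. It slides when pushed and stays where it is left
- plate_end (a point): middle of the plate's holed end, on its underside (60 mm along the plate's x from its origin)
- strip: plain aluminium strip without holes, 150 by 36 by 8 mm, lying on the other part of the step; leave it alone. Origin: centre of its underside; x along its length
- jar: small glass jar, 44 mm across and 60 mm high, standing loose in the middle of the step nearer the far edge; leave alone. Origin: centre of its underside
- offcut: wooden block 50 by 35 by 30 mm high, loose in the middle of the step nearer the robot; leave alone. Origin: centre of its underside
- paint_can: paint can, 84 mm across, 100 mm high, on the table to the left of the step; leave alone. Origin: centre of its underside
- tape: black tape measure, 62 by 34 by 60 mm high, on the table near the left end of the step, towards the robot; leave alone. Origin: centre of its underside
- hammer: hammer lying on the table to the right of the step; leave alone. Origin: on its handle's line, at table level
- screwdriver: screwdriver lying on the table beyond the step; leave alone. Origin: on its axis line, at table level
- mug: white mug, 76 mm across, 90 mm high, on the table to the left of the step; leave alone. Origin: centre of its underside
Not all that is in view belongs to the job. What is shaped like the plate but pink or turquoise is not meant.

How it is judged:
By the outcome, as a careful person would: the job done as asked, in the order asked, and still so for the second after the job is handed in, with the robot touching nothing.
It also fails if it takes over 38 s, if anything falls off the work surface, if the arm or the gripper's body presses on something with over 40 N, if the wrist force passes 120 N, or if a joint passes its speed limit or range.

## Working session

There is one attempt and no reset: what is moved stays moved. The work goes in short steps, Python scripts to look and compute and a tool call to move; the robot and the scene stay as the last step left them, time stands still between calls to the robot, and variables do not carry over. Pictures are saved under pics/ and viewed, and the job is handed in when it is done.

Besides the shell and the picture viewer there is one more tool, called after "Request:" as a command line: name --argument value ..., lists and objects as JSON in quotes. jog_arm: Moves the arm, as the interface text tells. Its arguments: {"type":"object","properties":{"motion":{"type":"array","items":{"type":"object","properties":{"travel":{"type":"array","items":{"type":"number"}},"rotation":{"type":"array","items":{"type":"number"}},"jaw":{"type":"number"}}}},"squeeze":{"type":"number"}},"required":["motion"]}

```bash
ls; mkdir -p pics
python3 - <<'E'
from plant import r
import cv2
s=r.sense()
for k,v in s.items(): print(k,v)
for c in("side","top"):
    im=r.read_camera(c); cv2.imwrite(f"pics/{c}0.png",im[:,:,::-1]); print(c,r.camera_info(c))
E
```

```text
pics
clock 0.0
joints [-0.85674828  0.50185647 -0.42676409  1.55145043  0.22079932  1.13827535
 -0.21032123]
dq [-0.00077574 -0.00126633 -0.00157779  0.00113556  0.00034921 -0.00014263
 -0.00021729]
joint_efforts [ 3.73752773e-04 -5.69525385e+01 -5.81570551e+00 -2.80929673e+01
  1.07871366e-02  1.23530559e-02  3.49366402e-06]
tool_pos [0.28295595 0.58436534 0.20605139]
eef_rot [ 0.1573868   0.68939111 -0.15871095  0.6890429 ]
ft_force [-0.62721799  0.31508916 -0.08414797]
ft_torque [-0.06199117  0.03527655  0.0189299 ]
finger_gap 0.08566708894737458
side {'K': array([[398.3438138 ,   0.        , 317.53744055],
       [  0.        , 398.3438138 , 204.86668714],
       [  0.        ,   0.        ,   1.        ]]), 'rvec': array([ 2.06821548, -0.32764085,  0.19598854]), 'tvec': array([-0.45146587,  0.17003328,  1.24843567])}
top {'K': array([[362.54691369,   0.        , 324.35355834],
       [  0.        , 362.54691369, 196.92699905],
       [  0.        ,   0.        ,   1.        ]]), 'rvec': array([ 1.98346329, -2.24376351,  0.2430394 ]), 'tvec': array([0.06191851, 0.49693657, 0.99906214])}
```

View pics/top0.png

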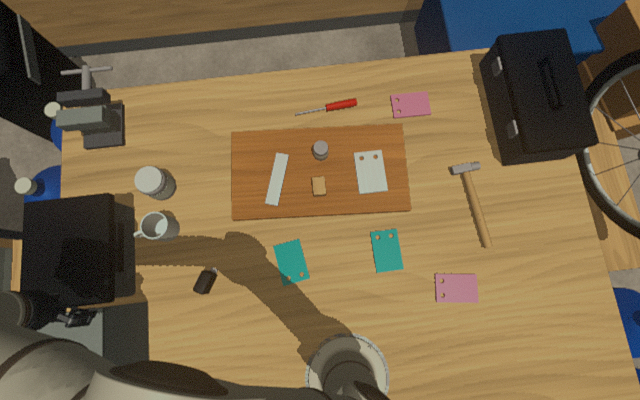

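View pics/side0.png

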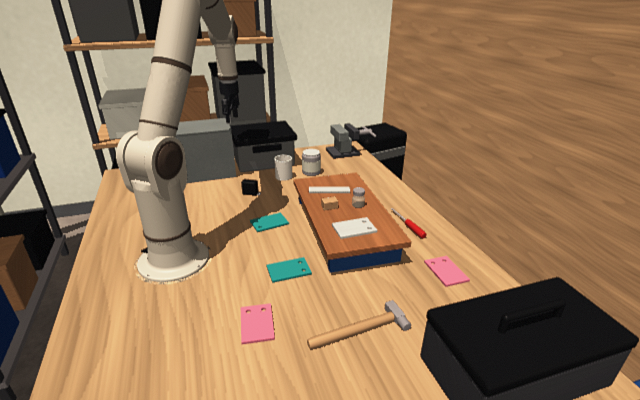

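The top view shows the plate at about (371,172), its holes at about (362,157) and (376,157). The step's far edge runs along row ~128. Next I'll find the contours and measure them.

```bash
cat > h.py <<'E'
import numpy as np, cv2
from plant import r
def cam(c):
    i=r.camera_info(c); return i['K'],np.array(i['rvec']),np.array(i['tvec'])
def back(c,px,z):
    K,rv,t=cam(c); R=cv2.Rodrigues(rv)[0]
    px=np.atleast_2d(px).astype(float)
    d=np.c_[px,np.ones(len(px))]@np.linalg.inv(K).T@R
    o=-R.T@t
    return o+d*((z-o[2])/d[:,2])[:,None]
def proj(c,P):
    K,rv,t=cam(c); return cv2.projectPoints(np.atleast_2d(P).astype(float),rv,t,K,None)[0][:,0]
E
python3 - <<'E'
from h import *
im=cv2.imread('pics/top0.png')
cv2.imwrite('pics/top0c.png',cv2.resize(im[110:230,220:420],None,fx=4,fy=4,interpolation=cv2.INTER_CUBIC))
hsv=cv2.cvtColor(im,cv2.COLOR_BGR2HSV)
m=((hsv[:,:,1]<70)&(hsv[:,:,2]>120)).astype(np.uint8); m[:, :225]=0;m[:,420:]=0;m[:120]=0;m[225:]=0
cs,_=cv2.findContours(m,cv2.RETR_EXTERNAL,cv2.CHAIN_APPROX_NONE)
for c in cs:
    if len(c)<30: continue
    P=back('top',c[:,0],0.098)[:,:2]
    rect=cv2.minAreaRect(P.astype(np.float32)*1000); print(rect, c[:,0].mean(0))
    print(cv2.boxPoints(rect).round(1).tolist())
# step board mask
m=((hsv[:,:,0]<14)&(hsv[:,:,1]>120)).astype(np.uint8); m[:,:220]=0;m[:,430:]=0;m[:115]=0;m[235:]=0
m=cv2.morphologyEx(m,cv2.MORPH_OPEN,np.ones((3,3)))
cs,_=cv2.findContours(m,cv2.RETR_EXTERNAL,cv2.CHAIN_APPROX_NONE)
c=max(cs,key=cv2.contourArea)
P=back('top',c[:,0],0.09)[:,:2]*1000
rect=cv2.minAreaRect(P.astype(np.float32)); print('step',rect); print(cv2.boxPoints(rect).round(1).tolist())
for l in('plate','step','jar','strip','offcut'): print(l,r.look_for('top',l)[:2])
E
```

```text
((560.626953125, 127.879150390625), (36.26988220214844, 151.98873901367188), 72.12056732177734) [276.51612903 178.94354839]
[[482.70001220703125, 134.0], [627.4000244140625, 87.30000305175781], [638.5, 121.80000305175781], [493.8999938964844, 168.5]]
((548.9523315429688, -134.8372344970703), (81.25276184082031, 121.95613098144531), 89.74324035644531) [370.14814815 171.61481481]
[[487.79998779296875, -175.1999969482422], [609.7000122070312, -175.6999969482422], [610.0999755859375, -94.5], [488.20001220703125, -93.9000015258789]]
((635.9099731445312, -4.991659164428711), (37.197776794433594, 39.14200210571289), 83.02133178710938) [320.5 147. ]
[[614.2000122070312, -21.100000381469727], [653.0999755859375, -25.799999237060547], [657.5999755859375, 11.100000381469727], [618.7000122070312, 15.800000190734863]]Traceback (most recent call last):
  File "<stdin>", line 16, in <module>
ValueError: max() iterable argument is empty
```

View pics/top0c.png

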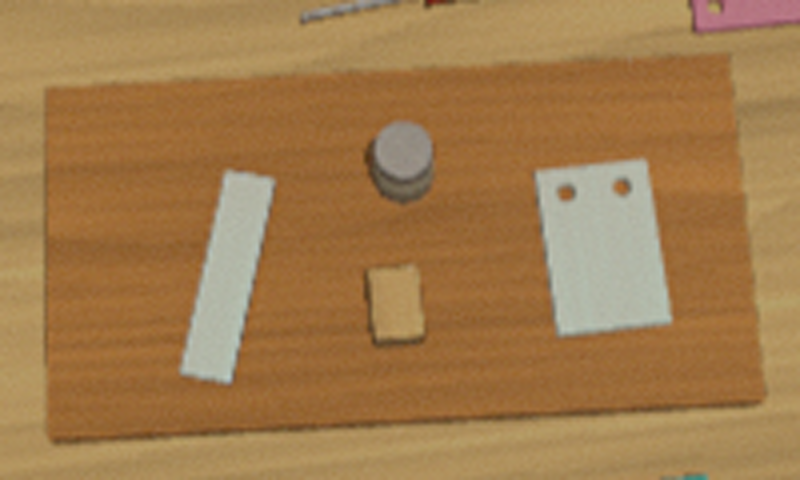

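```bash
cat >> h.py <<'E'
def edgefit(img,a,b,half=6,n=60,skip=()):
    """subpixel edge along segment a-b (px): fit line to max-gradient pts. returns pts"""
    a=np.array(a,float);b=np.array(b,float);d=(b-a)/np.linalg.norm(b-a);nn=np.array([-d[1],d[0]])
    s=np.linspace(-half,half,8*half+1);g=[]
    for t in np.linspace(.06,.94,n):
        p=a+t*(b-a); q=p+s[:,None]*nn
        v=cv2.remap(img.astype(np.float32),q[:,0].astype(np.float32)[None],q[:,1].astype(np.float32)[None],cv2.INTER_LINEAR)[0]
        v=v.reshape(len(s),-1)
        v=cv2.GaussianBlur(v,(1,9),1.5).reshape(len(s),-1)
        e=np.linalg.norm(np.gradient(v,axis=0),axis=1); w=e**4
        g.append(p+nn*(w@s/w.sum()))
    g=np.array(g)
    return g
def line(P,keep=.8):
    P=np.array(P)
    for _ in range(4):
        vx,vy,x,y=cv2.fitLine(P.astype(np.float32),cv2.DIST_HUBER,0,.001,.001).ravel()
        e=abs((P[:,0]-x)*vy-(P[:,1]-y)*vx); P2=P[e<=max(2.5*np.median(e),1e-4)]
        P=P2
    return np.array([x,y]),np.array([vx,vy]),np.median(e)
def quad(c,img,px,z,half=6):
    """fit 4 sides of quad given px corners in order; returns lines and corners in world mm on plane z"""
    L=[]
    for i in range(4):
        P=back(c,edgefit(img,px[i],px[(i+1)%4],half),z)[:,:2]
        L.append(line(P))
    C=[]
    for i in range(4):
        p,d,_=L[i-1];q,f,_=L[i]
        t=np.linalg.solve(np.c_[d,-f],q-p); C.append(p+t[0]*d)
    return L,np.array(C)
E
python3 - <<'E'
from h import *
im=cv2.imread('pics/top0.png')
f=lambda L:[((np.array(p)+.5)/4-.5+[220,110]) for p in L]
st=f([(46,88),(730,56),(765,402),(52,440)])
L,C=quad('top',im,st,.09)
print('step',(C*1000).round(1).tolist()); 
for l in L: print(np.degrees(np.arctan2(l[1][1],l[1][0])).round(2),(l[2]*1000).round(2))
print([np.linalg.norm(C[i]-C[i-1])*1000 for i in range(4)], C.mean(0))
pl=f([(536,170),(646,159),(671,323),(559,335)])
L,C=quad('top',im,pl,.098,3)
print('plate',(C*1000).round(1).tolist())
for l in L: print(np.degrees(np.arctan2(l[1][1],l[1][0])).round(2),(l[2]*1000).round(2))
print([np.linalg.norm(C[i]-C[i-1])*1000 for i in range(4)], C.mean(0))
side=cv2.imread('pics/side0.png')
cv2.imwrite('pics/side0c.png',cv2.resize(side[160:280,280:430],None,fx=5,fy=5,interpolation=cv2.INTER_CUBIC))
print(r.look_for('top','plate'),r.look_for('top','step')[:2])
E
```

```text
step [[720.2999877929688, 248.1999969482422], [684.9000244140625, -251.8000030517578], [423.5, -232.5], [457.8999938964844, 266.6000061035156]]
85.96 0.33
-4.23 0.35
86.06 0.24
-4.01 0.08
[np.float32(263.0635), np.float32(501.25385), np.float32(262.14014), np.float32(500.24915)] [0.57165956 0.00764263]
plate [[610.5, -95.9000015258789], [609.9000244140625, -176.3000030517578], [488.29998779296875, -175.6999969482422], [488.79998779296875, -95.0]]
89.57 0.16
-0.28 0.16
89.69 0.11
-0.43 0.29
[np.float32(121.742935), np.float32(80.32494), np.float32(121.574), np.float32(80.6527)] [ 0.54939383 -0.13571177]
[{'xy': [0.715, 0.7192], 'conf': 0.98}, {'xy': [0.5841, 0.4248], 'conf': 0.96}, {'xy': [0.4597, 0.6525], 'conf': 0.95}, {'xy': [0.6409, 0.2617], 'conf': 0.88}, {'xy': [0.6062, 0.625], 'conf': 0.61}] [{'xy': [0.4903, 0.4183], 'conf': 0.59}]
```

View pics/side0c.png

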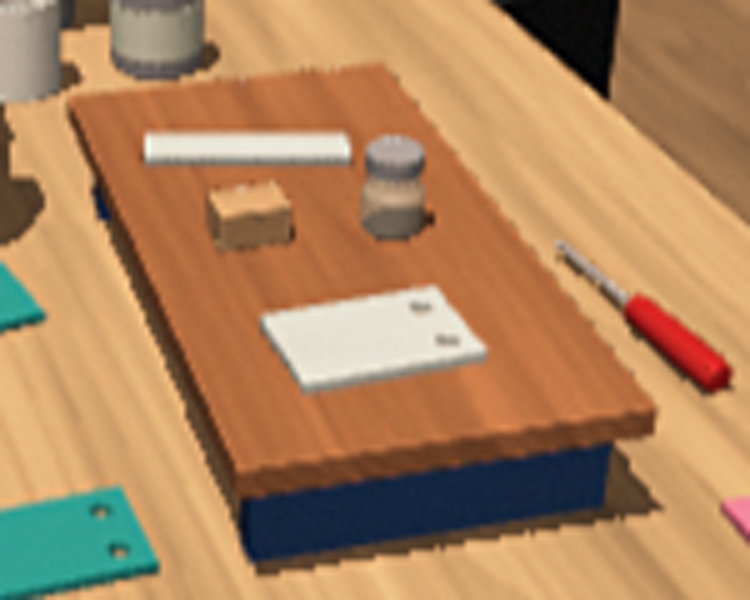

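```bash
cat >> h.py <<'E'
from scipy.spatial.transform import Rotation as Ro
def goal(pos,yaw_deg,flip=None):
    """travel & rotation (deg) in current tool axes to reach pos, tool down, y along step y"""
    s=r.sense(); R=Ro.from_quat(s['eef_rot']); p=np.array(s['tool_pos'])
    best=None
    for sg in (1,-1):
        a=np.radians(yaw_deg); y=sg*np.array([-np.sin(a),np.cos(a),0]); x=np.array([0,0,-1.]); 
        T=Ro.from_matrix(np.c_[x,y,np.cross(x,y)])
        rv=(R.inv()*T).as_rotvec(degrees=True)
        if best is None or np.linalg.norm(rv)<np.linalg.norm(best): best=rv
    print('travel',R.inv().apply(np.array(pos)-p).round(4),'rot',best.round(2)); print('tool axes\n',R.as_matrix().round(3)); print('F',np.round(s['ft_force'],1),'clk',s['clock'],'gap',round(s['finger_gap'],4),'p',p.round(4))
E
python3 - <<'E'
from h import *
goal([.4617,-.1294,.16],-4.04)
K,rv,t=cam('top');print(-cv2.Rodrigues(rv)[0].T@t)
K,rv,t=cam('side');print(-cv2.Rodrigues(rv)[0].T@t)
E
```

```text
travel [ 0.0471 -0.5648  0.4719] rot [-2.178e+01 -1.000e-02  7.000e-02]
tool axes
 [[-0.001  0.436  0.9  ]
 [-0.001  0.9   -0.436]
 [-1.    -0.001 -0.   ]]
F [-0.6  0.   0.2] clk 0.2 gap 0.0855 p [0.283  0.5846 0.2065]
[0.28171884 0.03214014 1.0809748 ]
[ 0.11460766 -1.09090514  0.76688684]
```

Request:
jog_arm --motion '[{"travel":[0,-0.565,0.472],"rotation":[-21.8,0,0],"jaw":0.5},{"travel":[0,-0.565,0.472],"rotation":[-21.8,0,0],"jaw":0.5},{"travel":[0,-0.565,0.472],"rotation":[-21.8,0,0],"jaw":0.5},{"travel":[0,-0.565,0.472],"rotation":[-21.8,0,0],"jaw":0.5},{"travel":[0,-0.565,0.472],"rotation":[-21.8,0,0],"jaw":0.5},{"travel":[0,-0.565,0.472],"rotation":[-21.8,0,0],"jaw":0.5},{"travel":[0,-0.565,0.472],"rotation":[-21.8,0,0],"jaw":0.5},{"travel":[0,-0.565,0.472],"rotation":[-21.8,0,0],"jaw":0.5},{"travel":[0,-0.565,0.472],"rotation":[-21.8,0,0],"jaw":0.5},{"travel":[0,-0.565,0.472],"rotation":[-21.8,0,0],"jaw":0.5},{"travel":[0,-0.565,0.472],"rotation":[-21.8,0,0],"jaw":0.5},{"travel":[0,-0.565,0.472],"rotation":[-21.8,0,0],"jaw":0.5}]'

```text
clock: 1.2
tool_pos: [0.4046, 0.098, 0.2074]
eef_rot: [0.025, 0.706, -0.025, 0.707]
ft_force: [0.4, 0.6, -1.0]
finger_gap: 0.0429
```

Run:
```python
from h import *
goal([.4617,-.1294,.206],-4.04)
```

```text
travel [ 0.0014 -0.2229  0.0729] rot [ 0.02  0.05 -0.01]
tool axes
 [[ 0.001  0.07   0.998]
 [ 0.     0.998 -0.07 ]
 [-1.     0.     0.001]]
F [ 0.4  0.6 -1. ] clk 1.2 gap 0.0429 p [0.4046 0.098  0.2074]
```

Request:
jog_arm --motion '[{"travel":[0,-0.223,0.073],"jaw":0.5},{"travel":[0,-0.223,0.073],"jaw":0.5},{"travel":[0,-0.223,0.073],"jaw":0.5},{"travel":[0,-0.223,0.073],"jaw":0.5},{"travel":[0,-0.223,0.073],"jaw":0.5},{"travel":[0,-0.223,0.073],"jaw":0.5},{"travel":[0,-0.223,0.073],"jaw":0.5},{"travel":[0,-0.223,0.073],"jaw":0.5}]'

```text
invalid input
```

Run:
```python
from h import *
goal([.4617,-.1294,.1],-4.04)
for c in('top','side'):
    im=r.read_camera(c)[:,:,::-1]; a,b=((100,240),(200,440)) if c=='top' else ((120,280),(260,450))
    cv2.imwrite(f'pics/{c}1.png',cv2.resize(im[a[0]:a[1],b[0]:b[1]],None,fx=4 if c=='side' else 3,fy=4 if c=='side' else 3,interpolation=cv2.INTER_CUBIC)[:600])
```

```text
travel [ 0.1074 -0.2229  0.0728] rot [ 0.02  0.05 -0.01]
tool axes
 [[ 0.001  0.07   0.998]
 [ 0.     0.998 -0.07 ]
 [-1.     0.     0.001]]
F [ 0.4  0.6 -1. ] clk 1.2 gap 0.0429 p [0.4046 0.098  0.2074]
```

View pics/side1.png

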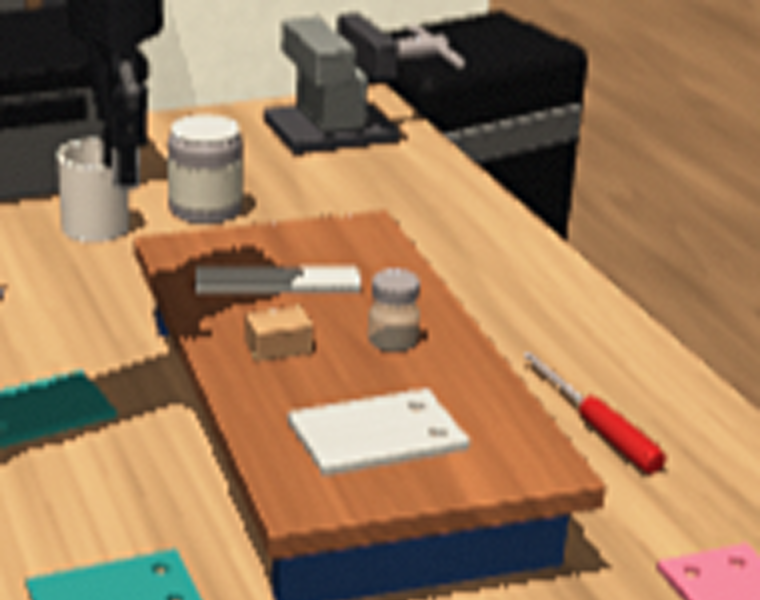

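View pics/top1.png

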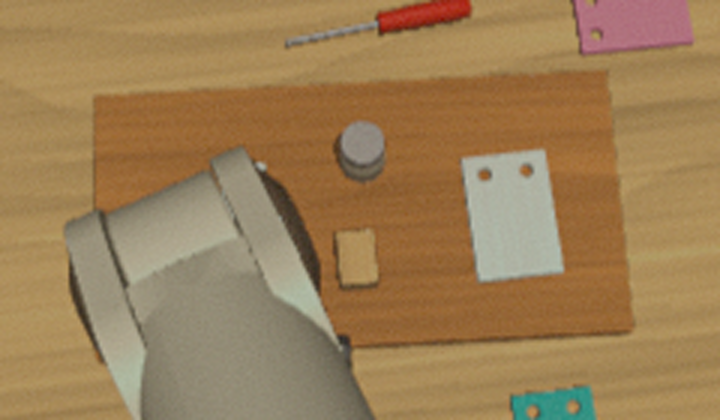

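The second move was refused, probably because each row needs a "rotation". The pictures show the hand still over the left part of the step and the plate unmoved. I'll send it again with every field filled in.

Request:
jog_arm --motion '[{"travel":[0,-0.223,0.073],"rotation":[0,0,0],"jaw":0.5},{"travel":[0,-0.223,0.073],"rotation":[0,0,0],"jaw":0.5},{"travel":[0,-0.223,0.073],"rotation":[0,0,0],"jaw":0.5},{"travel":[0,-0.223,0.073],"rotation":[0,0,0],"jaw":0.5},{"travel":[0,-0.223,0.073],"rotation":[0,0,0],"jaw":0.5},{"travel":[0,-0.223,0.073],"rotation":[0,0,0],"jaw":0.5},{"travel":[0,-0.223,0.073],"rotation":[0,0,0],"jaw":0.5},{"travel":[0,-0.223,0.073],"rotation":[0,0,0],"jaw":0.5}]'

```text
clock: 1.97
tool_pos: [0.4617, -0.1286, 0.2068]
eef_rot: [0.026, 0.707, -0.026, 0.706]
ft_force: [-1.2, 0.7, 0.0]
finger_gap: 0.0425
```

Run:
```python
from h import *
goal([.4617,-.1294,.1],-4.04)
```

```text
travel [ 1.068e-01 -8.000e-04  1.000e-04] rot [-0.19 -0.03 -0.01]
tool axes
 [[-0.001  0.074  0.997]
 [ 0.     0.997 -0.074]
 [-1.     0.    -0.001]]
F [-1.2  0.7  0. ] clk 1.9667 gap 0.0425 p [ 0.4617 -0.1286  0.2068]
```

Request:
jog_arm --motion '[{"travel":[0.035,0,0],"rotation":[0,0,0],"jaw":0.5},{"travel":[0.07,0,0],"rotation":[0,0,0],"jaw":0.5},{"travel":[0.09,0,0],"rotation":[0,0,0],"jaw":0.5},{"travel":[0.1,0,0],"rotation":[0,0,0],"jaw":0.5},{"travel":[0.107,0,0],"rotation":[0,0,0],"jaw":0.5},{"travel":[0.107,0,0],"rotation":[0,0,0],"jaw":0.5},{"travel":[0.107,0,0],"rotation":[0,0,0],"jaw":0.5}]'

```text
clock: 2.55
tool_pos: [0.4625, -0.127, 0.1008]
eef_rot: [0.024, 0.706, -0.024, 0.707]
ft_force: [-0.2, -0.4, 1.6]
finger_gap: 0.0426
```

Run:
```python
from h import *
goal([.4617,-.1294,.095],-4.04)
for c in('top','side'):
    im=r.read_camera(c)[:,:,::-1]; a,b=((100,240),(200,440)) if c=='top' else ((120,280),(260,450))
    cv2.imwrite(f'pics/{c}2.png',cv2.resize(im[a[0]:a[1],b[0]:b[1]],None,fx=4 if c=='side' else 3,fy=4 if c=='side' else 3,interpolation=cv2.INTER_CUBIC)[:600])
```

```text
travel [ 0.0058 -0.0025 -0.0006] rot [ 0.08  0.06 -0.01]
tool axes
 [[ 0.001  0.069  0.998]
 [ 0.     0.998 -0.069]
 [-1.     0.     0.001]]
F [-0.2 -0.4  1.6] clk 2.55 gap 0.0426 p [ 0.4625 -0.127   0.1008]
```

View pics/side2.png

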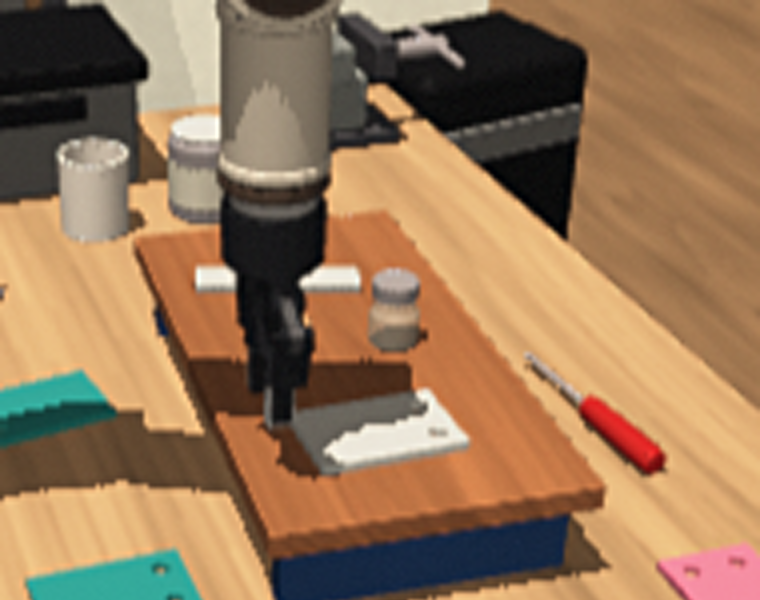

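View pics/top2.png

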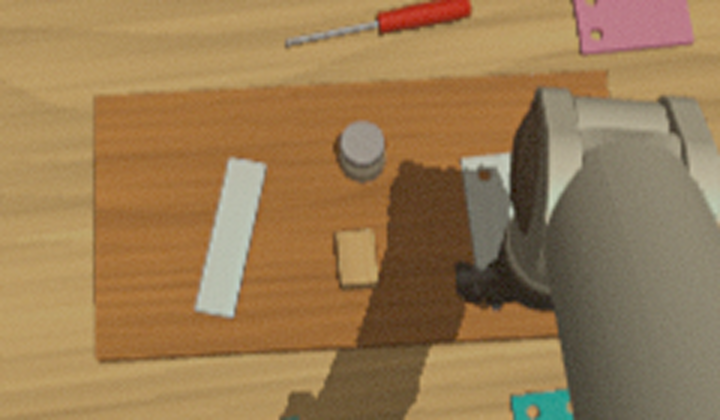

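The side view shows the fingertips just behind the plate's near edge at about (280,425) in the crop, close above the board. The plate hasn't moved. I'll probe down carefully to find the board.

Request:
jog_arm --motion '[{"travel":[0.003,-0.001,0],"rotation":[0,0,0],"jaw":0.5},{"travel":[0.005,-0.001,0],"rotation":[0,0,0],"jaw":0.5},{"travel":[0.005,-0.001,0],"rotation":[0,0,0],"jaw":0.5}]'

```text
clock: 2.9
tool_pos: [0.4617, -0.1287, 0.0952]
eef_rot: [0.025, 0.707, -0.025, 0.707]
ft_force: [-0.7, 0.4, 0.2]
finger_gap: 0.0425
```

Request:
jog_arm --motion '[{"travel":[0.001,0,0],"rotation":[0,0,0],"jaw":0.5},{"travel":[0.002,0,0],"rotation":[0,0,0],"jaw":0.5},{"travel":[0.002,0,0],"rotation":[0,0,0],"jaw":0.5}]'

```text
clock: 3.15
tool_pos: [0.4615, -0.1285, 0.0929]
eef_rot: [0.025, 0.707, -0.025, 0.707]
ft_force: [-0.5, 0.1, -0.2]
finger_gap: 0.0426
```

Request:
jog_arm --motion '[{"travel":[0.001,0,0],"rotation":[0,0,0],"jaw":0.5},{"travel":[0.001,0,0],"rotation":[0,0,0],"jaw":0.5},{"travel":[0.001,0,0],"rotation":[0,0,0],"jaw":0.5}]'

```text
clock: 3.4
tool_pos: [0.4616, -0.1285, 0.092]
eef_rot: [0.025, 0.707, -0.025, 0.707]
ft_force: [-0.2, -0.2, 0.6]
finger_gap: 0.0425
```

Request:
jog_arm --motion '[{"travel":[0.001,0,0],"rotation":[0,0,0],"jaw":0.5},{"travel":[0.002,0,0],"rotation":[0,0,0],"jaw":0.5},{"travel":[0.002,0,0],"rotation":[0,0,0],"jaw":0.5}]'

```text
clock: 3.65
tool_pos: [0.4615, -0.1285, 0.0899]
eef_rot: [0.025, 0.707, -0.025, 0.707]
ft_force: [0.5, 0.3, -0.1]
finger_gap: 0.0423
```

Request:
jog_arm --motion '[{"travel":[0.001,0,0],"rotation":[0,0,0],"jaw":0.5},{"travel":[0.001,0,0],"rotation":[0,0,0],"jaw":0.5},{"travel":[0.001,0,0],"rotation":[0,0,0],"jaw":0.5}]'

```text
clock: 3.9
tool_pos: [0.4615, -0.1285, 0.089]
eef_rot: [0.025, 0.707, -0.025, 0.707]
ft_force: [-0.9, 0.1, 0.5]
finger_gap: 0.0428
```

Request:
jog_arm --motion '[{"travel":[0.001,0,0],"rotation":[0,0,0],"jaw":0.5},{"travel":[0.001,0,0],"rotation":[0,0,0],"jaw":0.5},{"travel":[0.001,0,0],"rotation":[0,0,0],"jaw":0.5}]'

```text
clock: 4.15
tool_pos: [0.4616, -0.1285, 0.088]
eef_rot: [0.025, 0.707, -0.025, 0.707]
ft_force: [-0.1, -1.5, -0.3]
finger_gap: 0.0428
```

Request:
jog_arm --motion '[{"travel":[0.001,0,0],"rotation":[0,0,0],"jaw":0.5},{"travel":[0.001,0,0],"rotation":[0,0,0],"jaw":0.5},{"travel":[0.001,0,0],"rotation":[0,0,0],"jaw":0.5}]'

```text
clock: 4.4
tool_pos: [0.4616, -0.1285, 0.087]
eef_rot: [0.025, 0.707, -0.025, 0.707]
ft_force: [-0.1, 0.4, -0.5]
finger_gap: 0.0431
```

Request:
jog_arm --motion '[{"travel":[0.001,0,0],"rotation":[0,0,0],"jaw":0.5},{"travel":[0.001,0,0],"rotation":[0,0,0],"jaw":0.5},{"travel":[0.001,0,0],"rotation":[0,0,0],"jaw":0.5}]'

```text
clock: 4.65
tool_pos: [0.4615, -0.1285, 0.086]
eef_rot: [0.025, 0.707, -0.025, 0.707]
ft_force: [0.2, 0.3, 0.6]
finger_gap: 0.0431
```

Request:
jog_arm --motion '[{"travel":[0.001,0,0],"rotation":[0,0,0],"jaw":0.5},{"travel":[0.001,0,0],"rotation":[0,0,0],"jaw":0.5},{"travel":[0.001,0,0],"rotation":[0,0,0],"jaw":0.5}]'

```text
clock: 4.9
tool_pos: [0.4616, -0.1285, 0.085]
eef_rot: [0.025, 0.707, -0.025, 0.707]
ft_force: [-0.8, -0.8, 0.5]
finger_gap: 0.0428
```

Request:
jog_arm --motion '[{"travel":[0.001,0,0],"rotation":[0,0,0],"jaw":0.5},{"travel":[0.001,0,0],"rotation":[0,0,0],"jaw":0.5},{"travel":[0.001,0,0],"rotation":[0,0,0],"jaw":0.5}]'

```text
clock: 5.15
tool_pos: [0.4616, -0.1285, 0.084]
eef_rot: [0.025, 0.707, -0.025, 0.707]
ft_force: [0.2, -0.8, -0.0]
finger_gap: 0.0424
```

Request:
jog_arm --motion '[{"travel":[0.001,0,0],"rotation":[0,0,0],"jaw":0.5},{"travel":[0.001,0,0],"rotation":[0,0,0],"jaw":0.5},{"travel":[0.001,0,0],"rotation":[0,0,0],"jaw":0.5}]'

```text
clock: 5.4
tool_pos: [0.4616, -0.1285, 0.083]
eef_rot: [0.025, 0.707, -0.025, 0.707]
ft_force: [-0.4, 0.5, 0.4]
finger_gap: 0.0428
```

Run:
```python
from h import *
for c in('top','side'):
    im=r.read_camera(c)[:,:,::-1]; a,b=((100,240),(200,440)) if c=='top' else ((170,250),(290,390))
    k=8 if c=='side' else 3
    cv2.imwrite(f'pics/{c}3.png',cv2.resize(im[a[0]:a[1],b[0]:b[1]],None,fx=k,fy=k,interpolation=cv2.INTER_CUBIC)[:600])
p=np.array(r.sense()['tool_pos']); print(p)
for dz in (0,.005,.01):
  for sy in(-1,1): print(proj('side',p+[0,sy*.0285,dz]))
```

```text
[ 0.46160414 -0.12853481  0.08306641]
[[329.58863022 238.71002507]]
[[323.483962   228.88516013]]
[[329.61995095 237.33826164]]
[[323.50200866 227.54564562]]
[[329.6514009  235.96083871]]
[[323.52012695 226.20081342]]
```

View pics/side3.png

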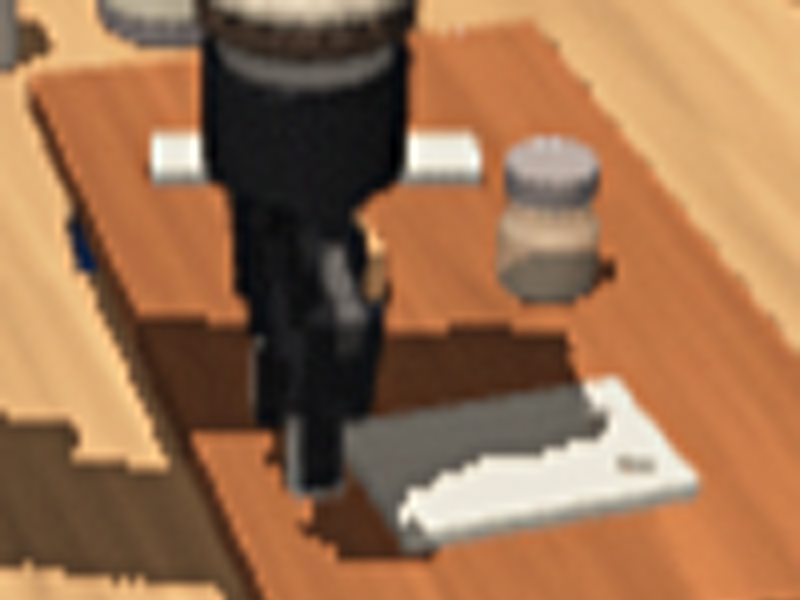

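The side view puts the near fingertip's bottom at about (329.5,231), but the projected TCP falls at row 238.7. That is too large a gap for the stated 2 mm calibration. I'll check how the two cameras agree using the step, which I've already measured.

Run:
```python
from h import *
C=np.array([[.7203,.2482,.09],[.6849,-.2518,.09],[.4235,-.2325,.09],[.4579,.2666,.09]])
P=np.array([[610.5,-95.9,98],[609.9,-176.3,98],[488.3,-175.7,98],[488.8,-95,98]])/1000
im=cv2.imread('pics/side0.png'); im=cv2.resize(im,None,fx=4,fy=4,interpolation=cv2.INTER_CUBIC)
for Q in (C,P):
    q=proj('side',Q); print(q.round(1).tolist()); cv2.polylines(im,[np.int32(q*4+1.5)],True,(0,255,0),1)
cv2.imwrite('pics/side0o.png',im[620:1120,1120:1720])
im=cv2.imread('pics/top0.png'); im=cv2.resize(im,None,fx=4,fy=4,interpolation=cv2.INTER_CUBIC)
# robot tip at start
p=[.283,.5844,.2061]; print(proj('side',p),proj('top',p))
```

```text
[[356.3, 171.7], [411.2, 241.0], [325.9, 253.5], [292.1, 178.4]]
[[366.7, 216.6], [377.4, 229.7], [340.2, 236.4], [331.2, 222.6]]
[[232.63528782 128.51600412]] [[ 85.8095186  304.45202674]]
```

View pics/side0o.png

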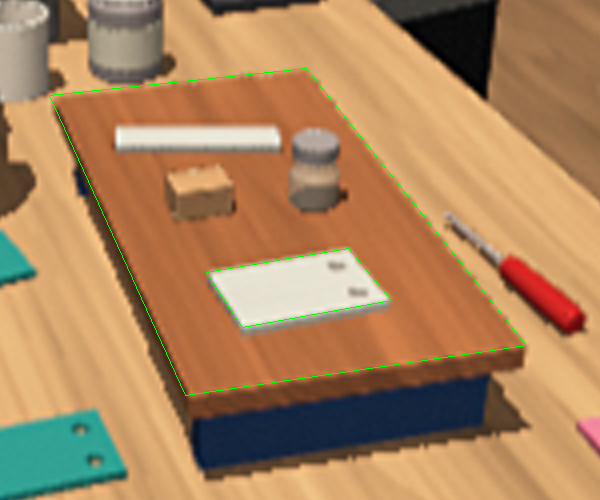

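View pics/top3.png

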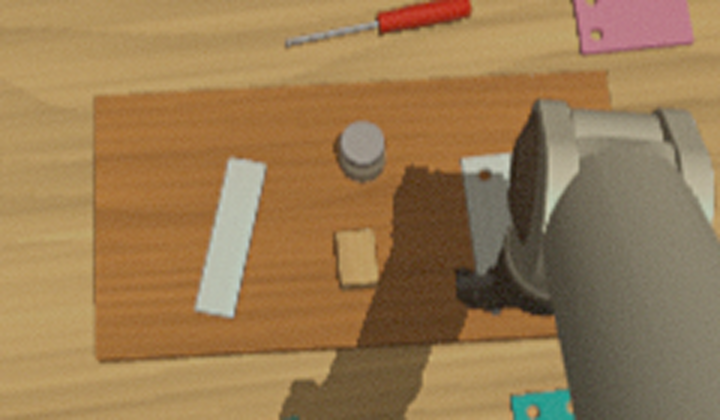

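Run:
```python
from h import *
for z in (.085,.1,.12,.15): print(z,back('top',[[365.7,203.3],[353,193],[353,199]],z).round(3).tolist())
c='side'
im=r.read_camera('side')[:,:,::-1]
cv2.imwrite('pics/side4.png',cv2.resize(im[170:240,300:350],None,fx=8,fy=8,interpolation=cv2.INTER_NEAREST))
im=r.read_camera('top')[:,:,::-1]
cv2.imwrite('pics/top4.png',cv2.resize(im[150:230,330:420],None,fx=8,fy=8,interpolation=cv2.INTER_NEAREST)[:600])
```

```text
0.085 [[0.462, -0.111, 0.085], [0.495, -0.08, 0.085], [0.478, -0.078, 0.085]]
0.1 [[0.459, -0.109, 0.1], [0.492, -0.078, 0.1], [0.475, -0.076, 0.1]]
0.12 [[0.455, -0.106, 0.12], [0.488, -0.076, 0.12], [0.471, -0.074, 0.12]]
0.15 [[0.45, -0.102, 0.15], [0.481, -0.073, 0.15], [0.465, -0.07, 0.15]]
```

View pics/side4.png

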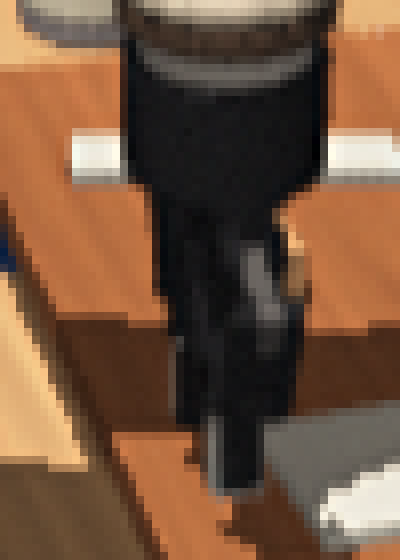

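View pics/top4.png

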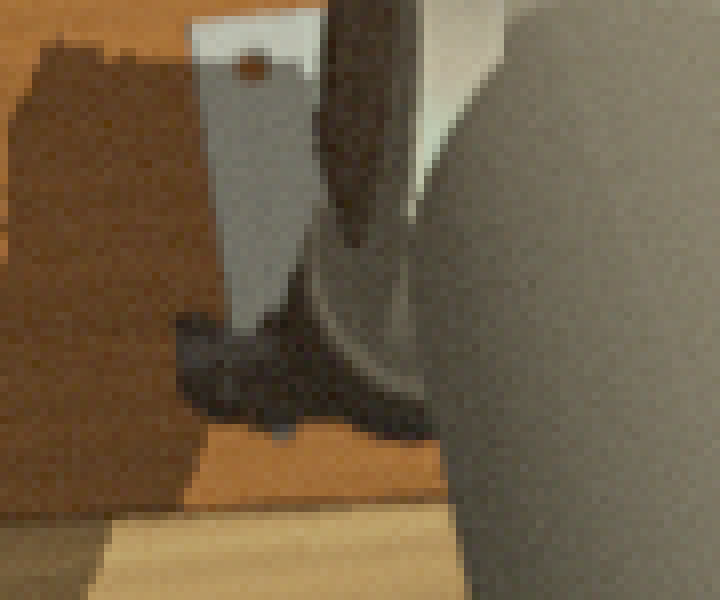

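The near fingertip looks 15–20 mm above the board, although the reported TCP is below board height. I'll keep probing down in small steps and watch the force.

Request:
jog_arm --motion '[{"travel":[0.001,0,0],"rotation":[0,0,0],"jaw":0.5},{"travel":[0.002,0,0],"rotation":[0,0,0],"jaw":0.5}]'

```text
clock: 5.77
tool_pos: [0.4617, -0.1286, 0.0811]
eef_rot: [0.025, 0.707, -0.025, 0.707]
ft_force: [-0.5, 0.3, -0.6]
finger_gap: 0.0427
```

Request:
jog_arm --motion '[{"travel":[0.001,0,0],"rotation":[0,0,0],"jaw":0.5},{"travel":[0.002,0,0],"rotation":[0,0,0],"jaw":0.5}]'

```text
clock: 5.93
tool_pos: [0.4616, -0.1285, 0.0789]
eef_rot: [0.025, 0.707, -0.025, 0.707]
ft_force: [-0.9, -0.4, -0.0]
finger_gap: 0.0426
```

Request:
jog_arm --motion '[{"travel":[0.001,0,0],"rotation":[0,0,0],"jaw":0.5},{"travel":[0.002,0,0],"rotation":[0,0,0],"jaw":0.5}]'

```text
clock: 6.1
tool_pos: [0.4616, -0.1285, 0.0769]
eef_rot: [0.025, 0.707, -0.025, 0.707]
ft_force: [-0.0, 1.3, -0.4]
finger_gap: 0.0429
```

Request:
jog_arm --motion '[{"travel":[0.001,0,0],"rotation":[0,0,0],"jaw":0.5},{"travel":[0.002,0,0],"rotation":[0,0,0],"jaw":0.5}]'

```text
clock: 6.27
tool_pos: [0.4616, -0.1285, 0.075]
eef_rot: [0.025, 0.707, -0.025, 0.707]
ft_force: [-0.3, 0.4, 0.1]
finger_gap: 0.0426
```

Run:
```python
from h import *
im=r.read_camera('side')[:,:,::-1]; print(r.sense()['tool_pos'],r.sense()['ft_force'])
cv2.imwrite('pics/side5.png',cv2.resize(im[170:240,300:360],None,fx=8,fy=8,interpolation=cv2.INTER_NEAREST))
```

```text
[ 0.46146447 -0.12848951  0.07478299] [-0.60116701  0.8987122   0.59054535]
```

View pics/side5.png

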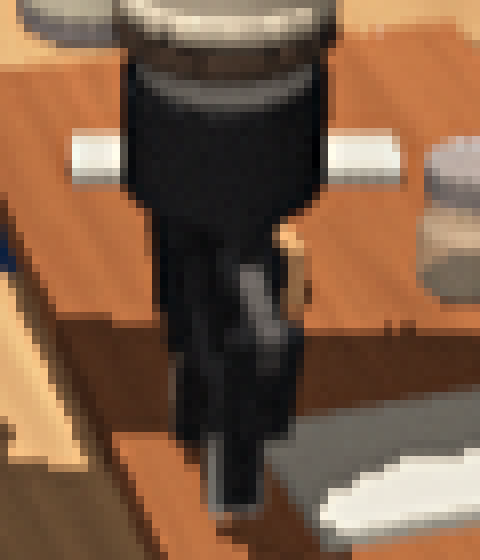

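The tip is now at row ~234.4; the board surface should show at about row 235.5. That leaves a few mm, so I'll probe on gently.

Request:
jog_arm --motion '[{"travel":[0.001,0,0],"rotation":[0,0,0],"jaw":0.5},{"travel":[0.001,0,0],"rotation":[0,0,0],"jaw":0.5}]'

```text
clock: 6.48
tool_pos: [0.4615, -0.1285, 0.0739]
eef_rot: [0.025, 0.707, -0.025, 0.707]
ft_force: [-0.3, -0.1, -0.1]
finger_gap: 0.0426
```

Request:
jog_arm --motion '[{"travel":[0.001,0,0],"rotation":[0,0,0],"jaw":0.5},{"travel":[0.001,0,0],"rotation":[0,0,0],"jaw":0.5}]'

```text
clock: 6.65
tool_pos: [0.4615, -0.1285, 0.073]
eef_rot: [0.025, 0.707, -0.025, 0.707]
ft_force: [-0.5, 0.1, 1.0]
finger_gap: 0.0428
```

Request:
jog_arm --motion '[{"travel":[0.001,0,0],"rotation":[0,0,0],"jaw":0.5},{"travel":[0.001,0,0],"rotation":[0,0,0],"jaw":0.5}]'

```text
clock: 6.82
tool_pos: [0.4615, -0.1285, 0.072]
eef_rot: [0.025, 0.707, -0.025, 0.707]
ft_force: [-0.1, -0.1, 0.0]
finger_gap: 0.0426
```

Request:
jog_arm --motion '[{"travel":[0.001,0,0],"rotation":[0,0,0],"jaw":0.5},{"travel":[0.001,0,0],"rotation":[0,0,0],"jaw":0.5}]'

```text
clock: 6.98
tool_pos: [0.4615, -0.1285, 0.0709]
eef_rot: [0.025, 0.707, -0.025, 0.707]
ft_force: [-0.2, -0.7, 0.2]
finger_gap: 0.0426
```

Request:
jog_arm --motion '[{"travel":[0.001,0,0],"rotation":[0,0,0],"jaw":0.5},{"travel":[0.001,0,0],"rotation":[0,0,0],"jaw":0.5}]'

```text
clock: 7.15
tool_pos: [0.4615, -0.1285, 0.07]
eef_rot: [0.025, 0.707, -0.025, 0.707]
ft_force: [-0.4, 0.1, 0.2]
finger_gap: 0.0424
```

Request:
jog_arm --motion '[{"travel":[0.001,0,0],"rotation":[0,0,0],"jaw":0.5},{"travel":[0.001,0,0],"rotation":[0,0,0],"jaw":0.5}]'

```text
clock: 7.32
tool_pos: [0.4615, -0.1285, 0.0689]
eef_rot: [0.025, 0.707, -0.025, 0.707]
ft_force: [-0.8, 0.5, -0.7]
finger_gap: 0.0429
```

Run:
```python
from h import *
im=r.read_camera('side')[:,:,::-1]; s=r.sense(); print(s['tool_pos'],s['ft_force'],s['ft_torque'],np.round(s['joint_efforts'],1),s['joints'])
cv2.imwrite('pics/side6.png',cv2.resize(im[170:240,300:360],None,fx=8,fy=8,interpolation=cv2.INTER_NEAREST))
```

```text
[ 0.46154644 -0.1284921   0.06898543] [ 0.33899812 -0.21036792 -0.22180379] [ 0.01564484  0.00229227 -0.00559805] [ -0.  -43.2   0.  -20.    0.   -0.   -0. ] [ 0.24789001  0.36931406 -0.03800209  2.09127694  0.02173092  0.6815885
  1.69613786]
```

View pics/side6.png

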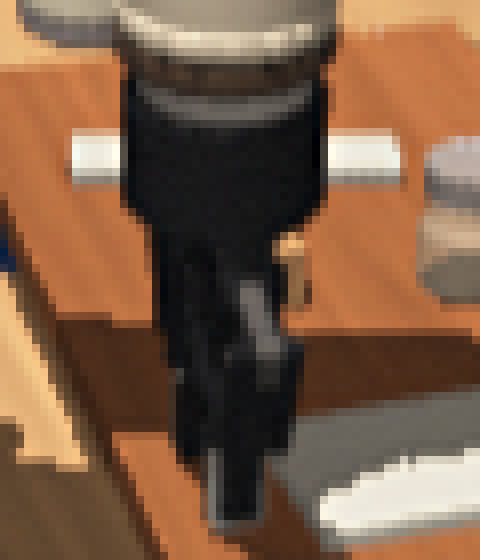

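Request:
jog_arm --motion '[{"travel":[0.001,0,0],"rotation":[0,0,0],"jaw":0.5},{"travel":[0.001,0,0],"rotation":[0,0,0],"jaw":0.5}]'

```text
clock: 7.53
tool_pos: [0.4616, -0.1285, 0.068]
eef_rot: [0.025, 0.707, -0.025, 0.707]
ft_force: [0.5, 0.5, 0.1]
finger_gap: 0.0426
```

Request:
jog_arm --motion '[{"travel":[0.001,0,0],"rotation":[0,0,0],"jaw":0.5},{"travel":[0.001,0,0],"rotation":[0,0,0],"jaw":0.5}]'

```text
clock: 7.7
tool_pos: [0.4615, -0.1285, 0.0669]
eef_rot: [0.025, 0.707, -0.025, 0.707]
ft_force: [-0.3, -0.0, 0.5]
finger_gap: 0.0426
```

Request:
jog_arm --motion '[{"travel":[0.001,0,0],"rotation":[0,0,0],"jaw":0.5},{"travel":[0.001,0,0],"rotation":[0,0,0],"jaw":0.5}]'

```text
clock: 7.87
tool_pos: [0.4615, -0.1285, 0.0659]
eef_rot: [0.025, 0.707, -0.025, 0.707]
ft_force: [0.3, 0.4, 0.1]
finger_gap: 0.0426
```

Request:
jog_arm --motion '[{"travel":[0.001,0,0],"rotation":[0,0,0],"jaw":0.5},{"travel":[0.001,0,0],"rotation":[0,0,0],"jaw":0.5}]'

```text
clock: 8.03
tool_pos: [0.4615, -0.1285, 0.0649]
eef_rot: [0.025, 0.707, -0.025, 0.707]
ft_force: [0.3, 0.2, 0.5]
finger_gap: 0.0429
```

Run:
```python
from h import *
im=r.read_camera('side')[:,:,::-1]; s=r.sense(); print(s['tool_pos'],s['ft_force'],s['ft_torque'],np.round(s['joint_efforts'],1))
cv2.imwrite('pics/side7.png',cv2.resize(im[200:245,300:360],None,fx=12,fy=12,interpolation=cv2.INTER_NEAREST))
```

```text
[ 0.46152623 -0.12850084  0.06499289] [-0.43308828 -0.05867438  0.4373024 ] [ 0.02347612 -0.01413924  0.0399088 ] [ -0.  -43.4   0.  -19.8   0.   -0.   -0. ]
```

View pics/side7.png

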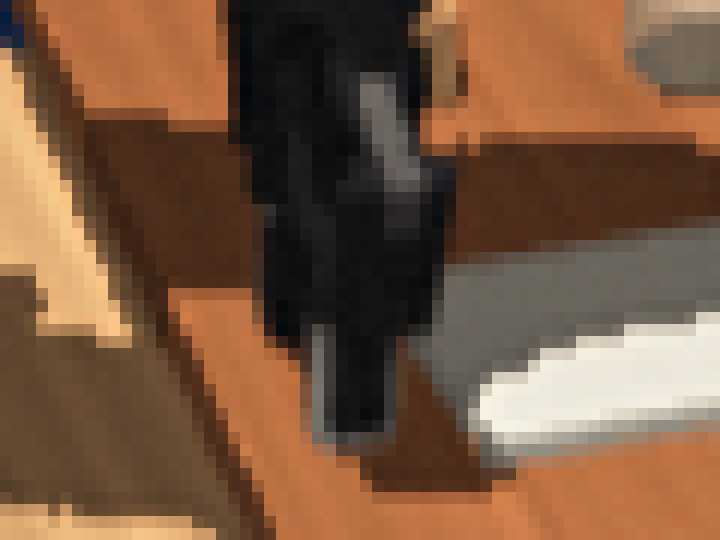

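Tip bottom is now at row ~237; board contact should show at rows 236.8–238. A few more 1 mm steps.

Request:
jog_arm --motion '[{"travel":[0.001,0,0],"rotation":[0,0,0],"jaw":0.5},{"travel":[0.001,0,0],"rotation":[0,0,0],"jaw":0.5}]'

```text
clock: 8.25
tool_pos: [0.4617, -0.1285, 0.0641]
eef_rot: [0.025, 0.707, -0.025, 0.707]
ft_force: [-0.4, -0.5, -0.5]
finger_gap: 0.0426
```

Request:
jog_arm --motion '[{"travel":[0.001,0,0],"rotation":[0,0,0],"jaw":0.5},{"travel":[0.001,0,0],"rotation":[0,0,0],"jaw":0.5}]'

```text
clock: 8.42
tool_pos: [0.4617, -0.1286, 0.064]
eef_rot: [0.025, 0.707, -0.025, 0.707]
ft_force: [-2.4, 1.0, 11.1]
finger_gap: 0.0429
```

Request:
jog_arm --motion '[{"travel":[0.001,0,0],"rotation":[0,0,0],"jaw":0.5},{"travel":[0.001,0,0],"rotation":[0,0,0],"jaw":0.5}]'

```text
clock: 8.58
tool_pos: [0.4617, -0.1286, 0.0639]
eef_rot: [0.025, 0.707, -0.025, 0.707]
ft_force: [-7.3, 2.1, 21.5]
finger_gap: 0.0425
```

The force jumped at TCP z≈0.064, so the tips touch the board there and sit about 26 mm behind the reported TCP. I'll raise 5 mm from the commanded height, which puts the tips about 3 mm above the board, and start pushing.

Request:
jog_arm --motion '[{"travel":[-0.005,0,0],"rotation":[0,0,0],"jaw":0.5},{"travel":[-0.005,0,0],"rotation":[0,0,0],"jaw":0.5},{"travel":[-0.005,0,0.008],"rotation":[0,0,0],"jaw":0.5},{"travel":[-0.005,0,0.014],"rotation":[0,0,0],"jaw":0.5},{"travel":[-0.005,0,0.018],"rotation":[0,0,0],"jaw":0.5},{"travel":[-0.005,0,0.022],"rotation":[0,0,0],"jaw":0.5},{"travel":[-0.005,0,0.026],"rotation":[0,0,0],"jaw":0.5},{"travel":[-0.005,0,0.031],"rotation":[0,0,0],"jaw":0.5},{"travel":[-0.005,0,0.036],"rotation":[0,0,0],"jaw":0.5},{"travel":[-0.005,0,0.041],"rotation":[0,0,0],"jaw":0.5},{"travel":[-0.005,0,0.045],"rotation":[0,0,0],"jaw":0.5},{"travel":[-0.005,0,0.047],"rotation":[0,0,0],"jaw":0.5}]'

```text
clock: 9.58
tool_pos: [0.5093, -0.132, 0.0671]
eef_rot: [0.025, 0.706, -0.025, 0.707]
ft_force: [-0.7, -0.4, -1.1]
finger_gap: 0.0425
```

Run:
```python
from h import *
goal([.6004,-.1392,.067],-4.04)
im=r.read_camera('side')[:,:,::-1]
cv2.imwrite('pics/side8.png',cv2.resize(im[170:260,280:420],None,fx=5,fy=5,interpolation=cv2.INTER_CUBIC))
im=r.read_camera('top')[:,:,::-1]
cv2.imwrite('pics/top8.png',cv2.resize(im[110:230,220:420],None,fx=4,fy=4,interpolation=cv2.INTER_CUBIC))
```

```text
travel [ 0.0001 -0.0008  0.0913] rot [0.01 0.03 0.  ]
tool axes
 [[ 0.001  0.07   0.998]
 [-0.     0.998 -0.07 ]
 [-1.    -0.     0.001]]
F [-0.7 -0.4 -1.1] clk 9.5833 gap 0.0425 p [ 0.5093 -0.132   0.0671]
```

View pics/side8.png

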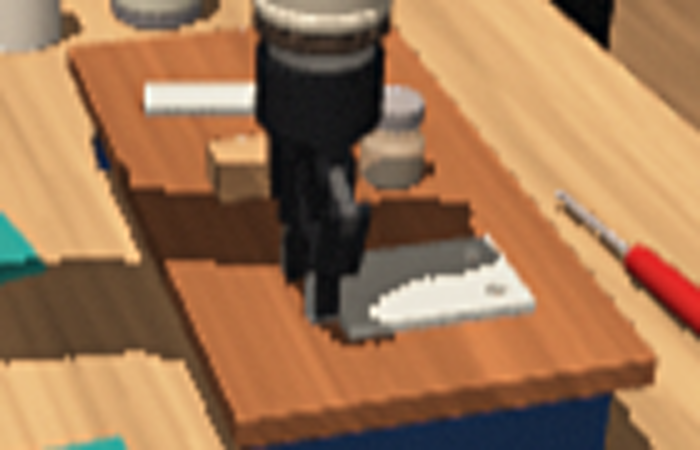

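View pics/top8.png

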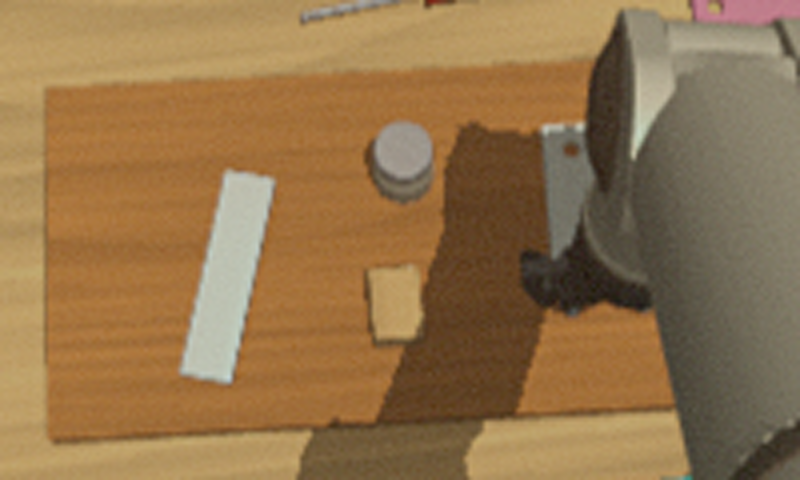

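The plate moves ahead of the fingers, flat on the board; its far right corner is now at (533,300) in the side crop. Jar, offcut and strip are unmoved. I'll push 75 mm of the estimated 91 mm.

Request:
jog_arm --motion '[{"travel":[0,0,0.003],"rotation":[0,0,0],"jaw":0.5},{"travel":[0,0,0.009],"rotation":[0,0,0],"jaw":0.5},{"travel":[0,0,0.016],"rotation":[0,0,0],"jaw":0.5},{"travel":[0,0,0.023],"rotation":[0,0,0],"jaw":0.5},{"travel":[0,0,0.03],"rotation":[0,0,0],"jaw":0.5},{"travel":[0,0,0.038],"rotation":[0,0,0],"jaw":0.5},{"travel":[0,0,0.046],"rotation":[0,0,0],"jaw":0.5},{"travel":[0,0,0.054],"rotation":[0,0,0],"jaw":0.5},{"travel":[0,0,0.062],"rotation":[0,0,0],"jaw":0.5},{"travel":[0,0,0.068],"rotation":[0,0,0],"jaw":0.5},{"travel":[0,0,0.073],"rotation":[0,0,0],"jaw":0.5},{"travel":[0,0,0.075],"rotation":[0,0,0],"jaw":0.5}]'

```text
clock: 10.68
tool_pos: [0.5843, -0.1371, 0.067]
eef_rot: [0.025, 0.706, -0.025, 0.707]
ft_force: [-1.0, -0.2, 1.3]
finger_gap: 0.0428
```

Run:
```python
from h import *
goal([.6004,-.1392,.067],-4.04)
im=r.read_camera('side')[:,:,::-1]; cv2.imwrite('pics/side9f.png',im)
cv2.imwrite('pics/side9.png',cv2.resize(im[170:260,280:420],None,fx=5,fy=5,interpolation=cv2.INTER_CUBIC))
im=r.read_camera('top')[:,:,::-1]; cv2.imwrite('pics/top9f.png',im)
cv2.imwrite('pics/top9.png',cv2.resize(im[90:210,260:440],None,fx=4,fy=4,interpolation=cv2.INTER_CUBIC))
```

```text
travel [ 0.0001 -0.001   0.0162] rot [ 0.03  0.04 -0.  ]
tool axes
 [[ 0.001  0.07   0.998]
 [ 0.     0.998 -0.07 ]
 [-1.     0.     0.001]]
F [-1.  -0.2  1.3] clk 10.6833 gap 0.0428 p [ 0.5843 -0.1371  0.067 ]
```

View pics/side9.png

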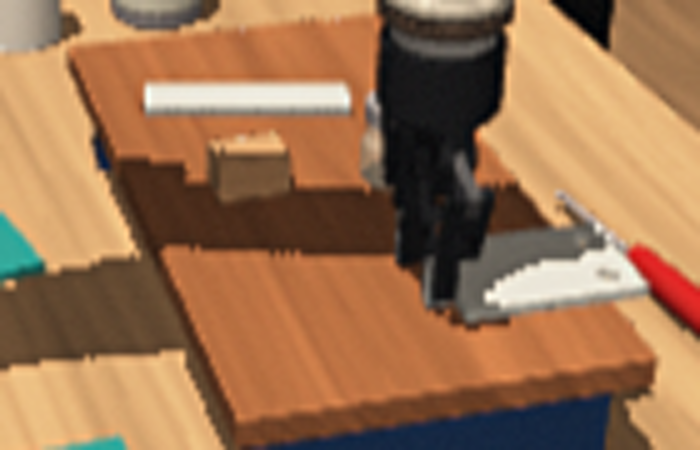

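View pics/top9.png

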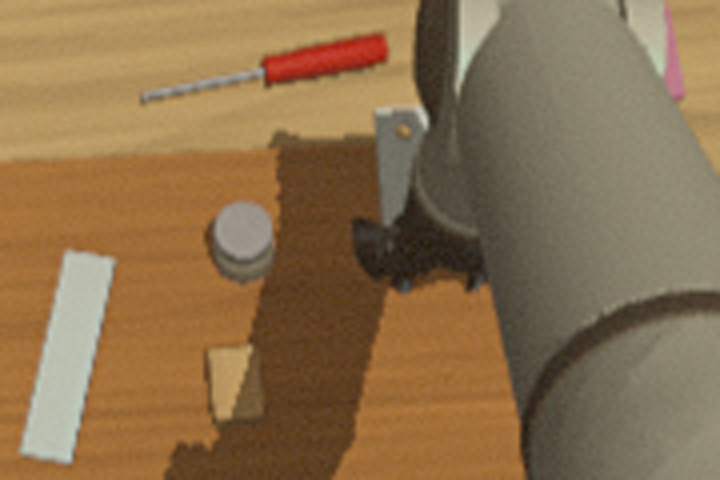

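```bash
cat >> h.py <<'E'
O=np.array([.5717,.0076]);A=np.radians(-4.04)
def step(P):
    P=np.atleast_2d(P)[:,:2]-O; c,s=np.cos(A),np.sin(A); return np.c_[P[:,0]*c+P[:,1]*s,-P[:,0]*s+P[:,1]*c]
E
python3 - <<'E'
from h import *
print('top farleft',step(back('top',[353.1,116.9],.098)).round(4))
print('side far L,R',step(back('side',[[396.9,214.9],[409.6,227.6]],.098)).round(4))
print('tcp',step(r.sense()['tool_pos']))
im=cv2.imread('pics/side9f.png')
E=back('side',edgefit(im,[398.5,216.5],[408.5,226.5],3,40),.098)
l=line(E[:,:2]); print(np.degrees(np.arctan2(l[1][1],l[1][0])),l[2], step(l[0]))
im=cv2.imread('pics/top9f.png')
E=back('top',edgefit(im,[353.5,118],[355.5,143],3,40),.098)
l=line(E[:,:2]); print(np.degrees(np.arctan2(l[1][1],l[1][0])),l[2], step(l[0]))
cv2.imwrite('pics/side9z.png',cv2.resize(cv2.imread('pics/side9f.png')[205:240,360:420],None,fx=12,fy=12,interpolation=cv2.INTER_CUBIC))
E
```

```text
top farleft [[ 0.1538 -0.1076]]
side far L,R [[ 0.1453 -0.1136]
 [ 0.1522 -0.1935]]
tcp [[ 0.02259639 -0.14346299]]
-89.61404 0.0008583673440979887 [[ 0.1527805  -0.15306764]]
-3.6799657 9.795522823905127e-05 [[ 0.11833184 -0.10737193]]
```

View pics/side9z.png

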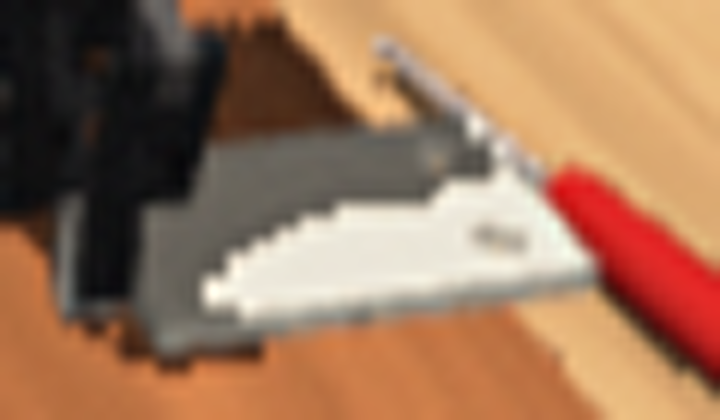

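The top view (left far corner) puts the plate's end at sx≈0.1538 and the side view at ≈0.152–0.153; TCP plus pad half-width plus plate length gives 0.1536. The near-edge fits include visible side faces, so the true far edge lies at sx≈0.1312 in my frame. The end therefore needs about 17.5 mm more. I'll push 17 mm, ending slowly, then back off.

Request:
jog_arm --motion '[{"travel":[0,0,0.003],"rotation":[0,0,0],"jaw":0.5},{"travel":[0,0,0.007],"rotation":[0,0,0],"jaw":0.5},{"travel":[0,0,0.011],"rotation":[0,0,0],"jaw":0.5},{"travel":[0,0,0.014],"rotation":[0,0,0],"jaw":0.5},{"travel":[0,0,0.016],"rotation":[0,0,0],"jaw":0.5},{"travel":[0,0,0.017],"rotation":[0,0,0],"jaw":0.5},{"travel":[0,0,0.017],"rotation":[0,0,0],"jaw":0.5},{"travel":[0,0,0.017],"rotation":[0,0,0],"jaw":0.5}]'

```text
clock: 11.45
tool_pos: [0.6006, -0.1383, 0.0672]
eef_rot: [0.025, 0.706, -0.025, 0.707]
ft_force: [-0.6, 0.9, -0.5]
finger_gap: 0.0429
```

Run:
```python
from h import *
s=r.sense();print('tcp',step(s['tool_pos']),s['tool_pos'],s['ft_force'])
im=r.read_camera('top')[:,:,::-1]; cv2.imwrite('pics/top10f.png',im)
im=r.read_camera('side')[:,:,::-1]; cv2.imwrite('pics/side10f.png',im)
```

```text
tcp [[ 0.03914756 -0.1435193 ]] [ 0.60063893 -0.13832073  0.06715158] [-0.5994543   0.92721619 -0.48453679]
```

Request:
jog_arm --motion '[{"travel":[0,0,-0.01],"rotation":[0,0,0],"jaw":0.5},{"travel":[0,0,-0.03],"rotation":[0,0,0],"jaw":0.5},{"travel":[-0.03,0,-0.045],"rotation":[0,0,0],"jaw":0.5},{"travel":[-0.07,0,-0.05],"rotation":[0,0,0],"jaw":0.5},{"travel":[-0.11,0,-0.05],"rotation":[0,0,0],"jaw":0.5},{"travel":[-0.15,0.0,-0.06],"rotation":[0,0,0],"jaw":0.5},{"travel":[-0.15,0.035,-0.08],"rotation":[0,0,0],"jaw":0.5},{"travel":[-0.15,0.07,-0.1],"rotation":[0,0,0],"jaw":0.5},{"travel":[-0.15,0.105,-0.115],"rotation":[0,0,0],"jaw":0.5},{"travel":[-0.15,0.14,-0.13],"rotation":[0,0,0],"jaw":0.5},{"travel":[-0.15,0.175,-0.14],"rotation":[0,0,0],"jaw":0.5},{"travel":[-0.15,0.21,-0.15],"rotation":[0,0,0],"jaw":0.5}]'

```text
clock: 12.55
tool_pos: [0.4647, 0.0832, 0.2177]
eef_rot: [0.025, 0.706, -0.025, 0.707]
ft_force: [0.7, 0.6, 0.9]
finger_gap: 0.0424
```

Run:
```python
from h import *
s=r.sense();print('tcp',step(s['tool_pos']),s['tool_pos'],s['ft_force'])
im=r.read_camera('top')[:,:,::-1]; cv2.imwrite('pics/top11f.png',im)
cv2.imwrite('pics/top11.png',cv2.resize(im[90:230,220:420],None,fx=4,fy=4,interpolation=cv2.INTER_CUBIC))
im=r.read_camera('side')[:,:,::-1]; cv2.imwrite('pics/side11f.png',im)
cv2.imwrite('pics/side11.png',cv2.resize(im[160:280,280:430],None,fx=5,fy=5,interpolation=cv2.INTER_CUBIC))
```

```text
tcp [[-0.11202717  0.06786042]] [0.46473217 0.08318444 0.21769969] [0.66478486 0.58092039 0.9349601 ]
```

View pics/top11.png

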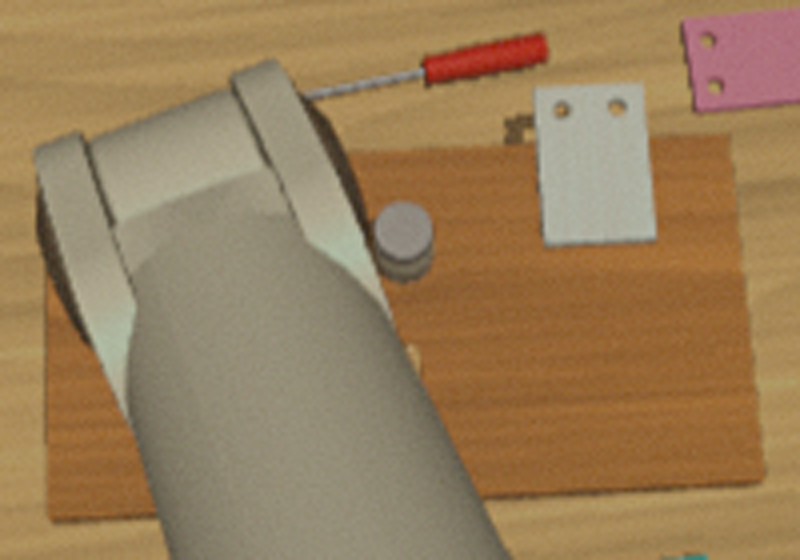

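View pics/side11.png

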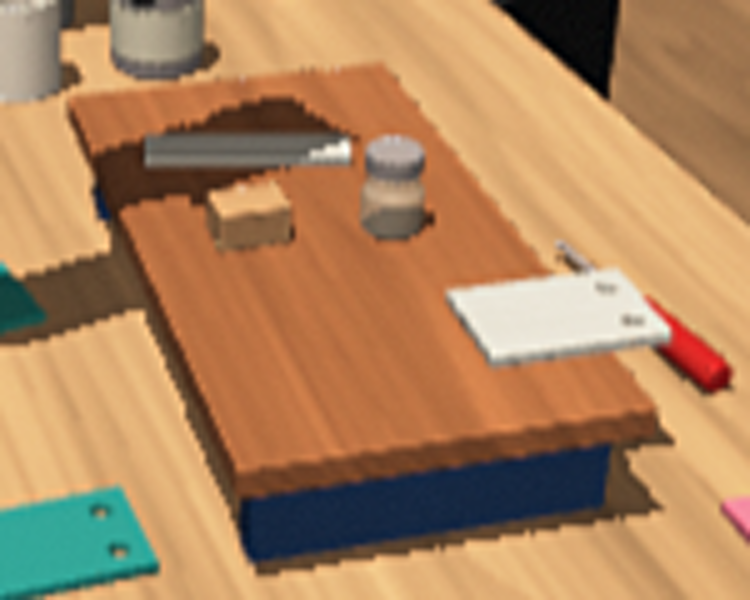

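Both views show the plate flat and overhanging, with its holed end past the far edge. I'll measure it.

Run:
```python
from h import *
im=cv2.imread('pics/top11f.png')
f=lambda L:[((np.array(p)+.5)/4-.5+[220,90]) for p in L]
L,C=quad('top',im,f([(534,88),(642,83),(656,240),(545,245)]),.098,3)
print('top plate yaw',[round(float(np.degrees(np.arctan2(l[1][1],l[1][0]))),2) for l in L]); print((step(C)*1000).round(1).tolist(), [round(float(np.linalg.norm(C[i]-C[i-1])*1000),1) for i in range(4)])
ims=cv2.imread('pics/side11f.png')
g=lambda L:[((np.array(p)+.5)/5-.5+[280,160]) for p in L]
L2,C2=quad('side',ims,g([(618,270),(669,337),(493,357),(448,292)]),.098,2)
print('side plate yaw',[round(float(np.degrees(np.arctan2(l[1][1],l[1][0]))),2) for l in L2]); print((step(C2)*1000).round(1).tolist())
# far edge: initial image, sections, both cameras
i0=cv2.imread('pics/top0.png'); h=lambda L:[((np.array(p)+.5)/4-.5+[220,110]) for p in L]
for nm,im_ in(('t0',i0),('t11',im)):
    a,b=h([(46,88),(730,56)])
    if nm=='t11':
        P=np.vstack([edgefit(im_,a+(b-a)*u,a+(b-a)*v,4,30) for u,v in((.47,.64),(.90,.99))])
    else: P=edgefit(im_,a,b,4,100)
    W=back('top',P,.09)[:,:2]; l=line(W); S=step(W)
    print(nm,'edge yaw',np.degrees(np.arctan2(l[1][1],l[1][0])),'sx',np.median(S[:,0])*1000, np.median(S[abs(S[:,1]+.14)<.06,0])*1000)
s0=cv2.imread('pics/side0.png'); a,b=proj('side',[.7203,.2482,.09])[0],proj('side',[.6849,-.2518,.09])[0]
P=edgefit(s0,a,b,3,100); W=back('side',P,.09)[:,:2]; l=line(W); S=step(W)
print('side edge yaw',np.degrees(np.arctan2(l[1][1],l[1][0])),np.median(S[:,0])*1000,np.median(S[abs(S[:,1]+.14)<.06,0])*1000)
for l in('jar','offcut','strip'): print(l,r.look_for('side',l)[:1])
```

```text
top plate yaw [85.45, -3.92, 86.12, -4.18]
[[171.8, -108.4], [171.1, -188.1], [50.1, -188.3], [49.9, -108.1]] [122.0, 79.7, 121.0, 80.3]
side plate yaw [85.72, -3.5, 86.42, -4.31]
[[170.1, -107.8], [169.8, -189.1], [50.0, -190.3], [49.3, -107.3]]
t0 edge yaw 85.99204 sx 131.35452146029684 131.80690346074903
t11 edge yaw 86.26736 sx 131.69572034090476 nan
side edge yaw 86.15371 130.2949080603391 131.0051861485674
jar [{'xy': [0.5544, 0.493], 'conf': 0.76}]
offcut [{'xy': [0.5117, 0.5062], 'conf': 0.45}]
strip [{'xy': [0.5169, 0.4773], 'conf': 0.75}]
  return _methods._mean(a, axis=axis, dtype=dtype,
  ret = ret.dtype.type(ret / rcount)
```

Overhang is 39.6–40.0 mm by the top camera and 39.0–39.7 mm by the side camera. The plate's yaw is about −4.0°, against −3.9 to −4.0° for the edge, so it is square within the measurement. Before handing in, I'll compare the rest of the side view with the first picture.

Run:
```python
from h import *
a=cv2.imread('pics/side0.png');b=r.read_camera('side')[:,:,::-1]
for n,(x,y,w,h) in dict(jar=(350,184,18,26),offcut=(318,193,24,20),can=(300,146,24,30),mug=(272,152,24,30),hammer=(305,298,110,55),tape=(238,176,24,22)).items():
    m=cv2.matchTemplate(np.ascontiguousarray(b[y-5:y+h+5,x-5:x+w+5]),a[y:y+h,x:x+w],cv2.TM_CCOEFF_NORMED); _,v,_,l=cv2.minMaxLoc(m); print(n,round(v,3),np.array(l)-5)
print(r.sense()['ft_force'],r.sense()['dq'].round(3) if hasattr(r.sense()['dq'],'round') else '')
r.job_done(); print(r.sense()['clock'])
```

```text
jar 0.971 [0 0]
offcut 0.671 [0 0]
can 0.189 [0 0]
mug 0.838 [0 0]
hammer 0.999 [0 0]
tape 0.936 [0 0]
[ 0.56367967 -0.27329238  0.27340565] [ 0.013  0.005  0.01  -0.002 -0.003 -0.001 -0.003]
the job is handed in; nothing more can be done
the job is handed in; nothing more can be done
```

I pushed the plate along the step with two half-open fingers against its near end, then lifted the hand clear and handed the job in at about 13 s. My last measurements put the overhang at about 40 mm and the plate square to the edge.

**Final checks**
- **Overhang:** 39.6–40.0 mm by the top camera and 39.0–39.7 mm by the side camera.
- **Squareness:** the plate's yaw is about −4.0° and the step's far edge about −3.9 to −4.0°. Single edge fits scatter by about 0.5°.
- **Other objects:** the jar, offcut, mug, hammer and tape matched the first side picture with no shift. The offcut's match score was only 0.67. The strip I judged only by eye in the side view, where it sat in the same place.
- **Robot:** the hand was clear and the measured wrist force was near zero. The highest I saw was about 23 N, when the fingertips probed the board.

**What failed or disagreed**
- **Fingertip height:** the fingertips were about 26 mm higher than the reported TCP implied. I set the pushing height by touching the board.
- **Refused move:** one move was refused because I left out the rotation, and I sent it again.
- **Paint can:** its match score was only 0.19, probably because the arm blocked the view. It is unconfirmed, but the hand never went near it.
- **Screwdriver:** I did not match it against the first picture. It looked unmoved in the last views.

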